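# Flip the stock tags for the full tip racks

### The job

Set the stock board right: each of the four flip tags tells about the tip rack straight behind it. With a fingertip, gently push over the tags that are wrong, so that the full racks, and only those, show the round disc face up (tag leaning away from the robot), and the part-used and empty racks show the bar (tag leaning towards the robot). Only push the tags: do not grip or force them, leave the racks, vials and everything else where they stand, and finish clear of everything.

Things in the scene. Friction and masses are not known exactly. Their poses are not given: they have to be found in the camera images.
- tag_a: fixed grey bracket of one flip tag, 44 x 68 mm, 38 mm high, screwed to the white stock board; origin under its centre, on the board's top (8 mm above the bench). Its x points from the robot's side across to the rack that it belongs to, y along the row, z up. The hinge line runs along its y, 30 mm above the origin. Tags stand in one row 100 mm apart, in any order
- flap_a (a joint): hinge of the flat tag plate in bracket tag_a: 0 = upright; +0.65 = leaning away from the robot on its stop, so that the face with the round DISC looks up; -0.65 = leaning towards the robot, so that the face with the straight BAR looks up. Swings freely both ways and falls by its own weight (40 g) to the stop once past upright
- edge_a (a point): middle of the free (upper) edge of that aluminium plate, 60 mm from its hinge line; the plate is 50 mm wide and 4 mm thick, its edge about 86 mm above the bench at rest and 98 mm when upright
- tag_b: fixed grey bracket of one flip tag, 44 x 68 mm, 38 mm high, screwed to the white stock board; origin under its centre, on the board's top (8 mm above the bench). Its x points from the robot's side across to the rack that it belongs to, y along the row, z up. The hinge line runs along its y, 30 mm above the origin. Tags stand in one row 100 mm apart, in any order
- flap_b (a joint): hinge of the flat tag plate in bracket tag_b: 0 = upright; +0.65 = leaning away from the robot on its stop, so that the face with the round DISC looks up; -0.65 = leaning towards the robot, so that the face with the straight BAR looks up. Swings freely both ways and falls by its own weight (40 g) to the stop once past upright
- edge_b (a point): middle of the free (upper) edge of that aluminium plate, 60 mm from its hinge line; the plate is 50 mm wide and 4 mm thick, its edge about 86 mm above the bench at rest and 98 mm when upright
- tag_c: fixed grey bracket of one flip tag, 44 x 68 mm, 38 mm high, screwed to the white stock board; origin under its centre, on the board's top (8 mm above the bench). Its x points from the robot's side across to the rack that it belongs to, y along the row, z up. The hinge line runs along its y, 30 mm above the origin. Tags stand in one row 100 mm apart, in any order
- flap_c (a joint): hinge of the flat tag plate in bracket tag_c: 0 = upright; +0.65 = leaning away from the robot on its stop, so that the face with the round DISC looks up; -0.65 = leaning towards the robot, so that the face with the straight BAR looks up. Swings freely both ways and falls by its own weight (40 g) to the stop once past upright
- edge_c (a point): middle of the free (upper) edge of that aluminium plate, 60 mm from its hinge line; the plate is 50 mm wide and 4 mm thick, its edge about 86 mm above the bench at rest and 98 mm when upright
- tag_d: fixed grey bracket of one flip tag, 44 x 68 mm, 38 mm high, screwed to the white stock board; origin under its centre, on the board's top (8 mm above the bench). Its x points from the robot's side across to the rack that it belongs to, y along the row, z up. The hinge line runs along its y, 30 mm above the origin. Tags stand in one row 100 mm apart, in any order
- flap_d (a joint): hinge of the flat tag plate in bracket tag_d: 0 = upright; +0.65 = leaning away from the robot on its stop, so that the face with the round DISC looks up; -0.65 = leaning towards the robot, so that the face with the straight BAR looks up. Swings freely both ways and falls by its own weight (40 g) to the stop once past upright
- edge_d (a point): middle of the free (upper) edge of that aluminium plate, 60 mm from its hinge line; the plate is 50 mm wide and 4 mm thick, its edge about 86 mm above the bench at rest and 98 mm when upright
- rack_full_1: FULL pipette tip rack: white tips stand in all 24 places. Grey block 110 (x) x 80 (y) x 45 mm; tips rise 20 mm above it; loose, about 0.3 kg, stands on the board; origin under its centre. Each rack stands straight behind its own tag, its centre about 155 mm beyond the tag's hinge along the tag's x, its front face about 100 mm beyond the hinge. The four racks stand in any order
- rack_full_2: another FULL pipette tip rack: white tips in all 24 places. Grey block 110 (x) x 80 (y) x 45 mm; tips rise 20 mm above it; loose, about 0.3 kg, stands on the board; origin under its centre. Each rack stands straight behind its own tag, its centre about 155 mm beyond the tag's hinge along the tag's x, its front face about 100 mm beyond the hinge. The four racks stand in any order
- rack_part: part-used tip rack, NOT full: tips only in the 8 places nearest to the robot. Grey block 110 (x) x 80 (y) x 45 mm; tips rise 20 mm above it; loose, about 0.3 kg, stands on the board; origin under its centre. Each rack stands straight behind its own tag, its centre about 155 mm beyond the tag's hinge along the tag's x, its front face about 100 mm beyond the hinge. The four racks stand in any order
- rack_empty: EMPTY tip rack: no tips, only dark holes. Grey block 110 (x) x 80 (y) x 45 mm; tips rise 20 mm above it; loose, about 0.3 kg, stands on the board; origin under its centre. Each rack stands straight behind its own tag, its centre about 155 mm beyond the tag's hinge along the tag's x, its front face about 100 mm beyond the hinge. The four racks stand in any order
- vial_1: capped sample vial, diameter 17 mm, 40 mm high, standing on the board between the tags and the racks, in the gap between the middle two tags; origin under its centre; a bystander
- vial_2: capped sample vial, diameter 17 mm, 40 mm high, standing on the board in the gap between the two tags at the right end (seen from the robot); origin under its centre; a bystander
- marker: marker pen lying on the bench to the right, 130 mm long, 12 mm thick; origin under its middle; a bystander
- tube_rack: red tube rack, 200 x 85 x 28 mm, on the bench to the left; origin under its centre; a bystander
- reagent: amber reagent bottle, diameter 68 mm, 150 mm high, on the bench to the right; origin under its centre; a bystander
- beaker: glass beaker, diameter 70 mm, 80 mm high, on the bench to the left; origin under its centre; a bystander
There are look-alikes about, which are no part of the job. Leave any pink or turquoise look-alike of the rack_full_2 alone. Leave any green look-alike of the rack_empty alone.

How it is judged:
At the end, for the whole second after the job is handed in: Each tag in front of a full rack leans away from the robot, disc up (joint above 0.5 rad); each tag in front of the part-used or empty rack leans towards the robot, bar up (joint below -0.5 rad); every rack and bystander is within 20 mm of its start ((((y of rack_full_1 in the frame of tag_a between -0.05 and 0.05 m or y of rack_full_2 in the frame of tag_a between -0.05 and 0.05 m) and value of joint flap_a above 0.5 rad) or ((y of rack_part in the frame of tag_a between -0.05 and 0.05 m or y of rack_empty in the frame of tag_a between -0.05 and 0.05 m) and value of joint flap_a below -0.5 rad)) and (((y of rack_full_1 in the frame of tag_b between -0.05 and 0.05 m or y of rack_full_2 in the frame of tag_b between -0.05 and 0.05 m) and value of joint flap_b above 0.5 rad) or ((y of rack_part in the frame of tag_b between -0.05 and 0.05 m or y of rack_empty in the frame of tag_b between -0.05 and 0.05 m) and value of joint flap_b below -0.5 rad)) and (((y of rack_full_1 in the frame of tag_c between -0.05 and 0.05 m or y of rack_full_2 in the frame of tag_c between -0.05 and 0.05 m) and value of joint flap_c above 0.5 rad) or ((y of rack_part in the frame of tag_c between -0.05 and 0.05 m or y of rack_empty in the frame of tag_c between -0.05 and 0.05 m) and value of joint flap_c below -0.5 rad)) and (((y of rack_full_1 in the frame of tag_d between -0.05 and 0.05 m or y of rack_full_2 in the frame of tag_d between -0.05 and 0.05 m) and value of joint flap_d above 0.5 rad) or ((y of rack_part in the frame of tag_d between -0.05 and 0.05 m or y of rack_empty in the frame of tag_d between -0.05 and 0.05 m) and value of joint flap_d below -0.5 rad)) and distance of each of rack_full_1, rack_full_2, rack_part, rack_empty, vial_1, vial_2, marker, tube_rack, reagent, beaker from where it was at the start of the episode below 0.02 m); the robot touches nothing.
It fails at once if a rack is lifted, carried or pushed away (more than 20 mm) (distance of any of rack_full_1, rack_full_2, rack_part, rack_empty from where it was at the start of the episode above 0.02 m).
It fails at once if a bystander is shifted by more than 20 mm or knocked over (distance of any of vial_1, vial_2, marker, tube_rack, reagent, beaker from where it was at the start of the episode above 0.02 m or angle between any of vial_1, vial_2, marker, tube_rack, reagent, beaker's own z axis and vertical above 0.5 rad).
It fails at once if a tag or its bracket is squeezed or forced (more than 20 N) (contact force between the fingers and tag_a above 20 N or contact force between the fingers and tag_b above 20 N or contact force between the fingers and tag_c above 20 N or contact force between the fingers and tag_d above 20 N).
It also fails if it takes over 51 s, if anything falls off the work surface, if the arm or the gripper's body presses on something with over 40 N, if the wrist force passes 120 N, or if a joint passes its speed limit or range.

### The arm

A 6-joint arm with a two-finger parallel gripper is mounted at the origin on the work surface. World frame = base frame: x ahead of the robot, y to its left, z up, the work surface at z = 0. Lengths are in m, angles in rad, forces in N, time in s.
With the tool pointing down it reaches from about 0.35 to 0.95 m from the base axis. Payload 17.4 kg.
Tool frame: the origin (TCP) lies midway between the tips of the shut fingers; the grasp point (between the pads) lies 19 mm behind it (r.grip_point_offset is the distance from the TCP to the grasp point, in m); z points along the fingers, y is the direction in which the jaws open and shut (so a half turn about z gives the same grasp; the last joint's range is limited). The gripper opens to 93 mm and grips with 3 to 60 N. Pads are 15 mm wide; open, the fingers measure 128 mm over their backs; the gripper's body (75 mm by 188 mm) begins 65 mm behind the grasp point.
Start: joints at [-1.233, 0.116, 1.442, -0, 1.584, -0.038], TCP at [0.248, -0.628, 0.219] pointing down, gripper open.
Joint ranges: [-2.83, 2.83], [-0.83, 2.19], [0.07, 2.5], [-1.14, 4.28], [0.01, 3], [-2.97, 2.97]. Speed limits (rad/s): [1.89, 1.89, 2.22, 3.14, 3.14, 3.14].

### API

Orientations are given as a 3x3 rotation matrix whose columns are the frame's x, y, z axes.
In Python, from workcell import r gives the robot as it stands.
- The arm moves only by the tool arm_command, never from a script. Its argument "rows" is a list of rows, each an object of numbers: "x", "y", "z": the shift along the tool's x, y, z in mm; "roll": the turn about the tool's z in degrees; "fingers": the finger opening in mm, from 0 to 93. A call has 1 to 10 rows; each row is the pose to reach, as a shift and turn from the pose commanded when the call began, along the tool's axes at that moment; what a row does not reach only later rows make up. A row lasts 1/8 s, in which the tool goes at most 62.5 mm and 10.7 degrees, less where a joint would pass 70% of its speed; a pose out of reach is approached as far as the arm can. A call with a gripper value outside its range is refused whole. The fingers move at their own pace and stop on an object; "newtons" is the grip in N (left out, the last holds). Time passes only in rows, so rows that repeat a pose let the fingers close. It gives the time, the measured TCP pose, the force and the opening at its end, in the units of the state.
- r.read_state(): the state, without advancing time (a new reading comes with each control period).
- r.grab_frame(name): name is "scene" or "top"; returns a dict with "color" (400x640x3 uint8, red, green, blue), "z_map" (400x640 float32, m along the optical axis (not along the pixel's ray), 0 where there is no reading), "mtx" (3x3 intrinsics, pixels), "rvec" (rotation vector, rad) and "tvec" (3), from world to camera coordinates, as OpenCV has them. Camera axes: x right, y down, z forward; pixel columns grow to the right and rows downward; lengths in m; the calibration is good to about 2 mm. A picture is of the moment at which its call begins.
- r.close_job(): hands the job in, once; it reports no verdict.
Trained networks look in a picture, given as the dict that the camera call returned (one of the last four; its "shot" number tells which), for a name from the list of things; names that differ only in an ending like _2 or _b are one class to them, and where a whole thing is asked for, a point or a joint stands for the part that bears it (a point fixed in the world has none). Each returns a list of dicts, best first, with "score" (0 to 1); they miss things now and then, are a little off and sometimes report something else, mostly with a low value. They report only what shows in the picture. A call takes as long as a camera call. They do not tell look-alikes from the thing itself.
- r.find_in(target, picture): "box" ([left, top, width, height] as shares, 0 to 1, of the picture: columns of its width, rows of its height, round what is visible of it).
- r.trace(target, picture): "pixels" (400x640 bool, what is visible of it) and "box" ([left, top, width, height] as shares, 0 to 1, of the picture: columns of its width, rows of its height, round what is visible of it).
The state is a dict: "clock": time; "joints": joint angles; "qvel": joint speeds; "joint_torque": joint torques, N m; "ee_pos": TCP position; "tcp_rot": TCP orientation; "contact_force": force on the tool from outside, world axes, zero at the start; "wrist_torque": the same for the moment, N m; "gripper_width": finger opening in m.
Only numpy, scipy, OpenCV 4.12 (cv2) and the standard library are available. Lean on these libraries where they do the work, as an engineer would, in place of code of your own. Each camera call takes 0.05 s, during which the arm holds its last target. There are 200 camera calls.

## Working session

There is one attempt and no reset: what is moved stays moved. The work goes in short steps, Python scripts to look and compute and a tool call to move; the robot and the scene stay as the last step left them, time stands still between calls to the robot, and variables do not carry over. Pictures are saved under pics/ and viewed, about 8 in all and at most 12, crops included, and the job is handed in when it is done.

Besides the shell and the picture viewer there is one more tool, called after "Emit:" as name([rows], argument=value, ...), one row to a line, values as JSON. arm_command: Moves the arm, as the interface text tells. Its arguments: {"type":"object","properties":{"rows":{"type":"array","items":{"type":"object","properties":{"x":{"type":"number"},"y":{"type":"number"},"z":{"type":"number"},"roll":{"type":"number"},"fingers":{"type":"number"}}}},"newtons":{"type":"number"}},"required":["rows"]}

```bash
mkdir -p pics; cat > h.py <<'E'
import numpy as np, cv2
from workcell import r
def world(f,u,v,z=None):
    z=f["z_map"][v,u] if z is None else z
    K=f["mtx"];R=cv2.Rodrigues(np.array(f["rvec"],float))[0];t=np.array(f["tvec"],float).ravel()
    c=np.stack([(u-K[0,2])/K[0,0]*z,(v-K[1,2])/K[1,1]*z,z],-1)
    return (c-t)@R
E
python3 - <<'E'
from h import *
for n in("top","scene"):
    f=r.grab_frame(n); cv2.imwrite(f"pics/{n}0.png",f["color"][:,:,::-1])
    np.savez(f"{n}0.npz",**{k:f[k] for k in("color","z_map","mtx","rvec","tvec")})
    for t in ("tag_a","edge_a","rack_full_1","rack_part","rack_empty","vial_1"):
        for d in r.trace(t,f):
            v,u=np.nonzero(d["pixels"]&(f["z_map"]>0))
            if d["score"]<.3 or len(u)<5: continue
            p=world(f,u,v); print(n,t,round(d["score"],2),"px",int(u.mean()),int(v.mean()),np.round(np.median(p,0),3),"min",np.round(p.min(0),3),"max",np.round(p.max(0),3))
s=r.read_state(); print(s["clock"],s["ee_pos"],np.round(s["tcp_rot"],3))
E
```

```text
top tag_a 0.89 px 359 198 [ 0.535 -0.132  0.045] min [ 0.503 -0.173  0.003] max [ 0.58  -0.098  0.089]
top tag_a 0.73 px 330 207 [ 0.504 -0.038  0.045] min [ 0.471 -0.073  0.   ] max [ 0.541 -0.002  0.092]
top tag_a 0.66 px 331 210 [ 0.494 -0.038  0.062] min [ 0.471 -0.064  0.008] max [ 0.516 -0.012  0.092]
top tag_a 0.55 px 301 212 [0.484 0.059 0.046] min [0.453 0.027 0.004] max [0.518 0.094 0.09 ]
top tag_a 0.51 px 271 217 [0.467 0.156 0.046] min [0.435 0.124 0.007] max [0.498 0.193 0.09 ]
top tag_a 0.39 px 322 160 [ 0.659 -0.008  0.052] min [ 0.603 -0.053  0.002] max [0.721 0.039 0.078]
top edge_a 0.65 px 359 195 [ 0.546 -0.13   0.066] min [ 0.525 -0.154  0.036] max [ 0.564 -0.108  0.088]
top edge_a 0.61 px 301 215 [0.474 0.057 0.064] min [0.453 0.033 0.033] max [0.499 0.084 0.09 ]
top edge_a 0.53 px 270 220 [0.455 0.158 0.066] min [0.435 0.13  0.008] max [0.478 0.184 0.09 ]
top edge_a 0.49 px 331 210 [ 0.492 -0.041  0.064] min [ 0.474 -0.067  0.012] max [ 0.516 -0.012  0.092]
top rack_full_1 0.85 px 264 170 [0.621 0.184 0.053] min [0.564 0.138 0.009] max [0.683 0.235 0.08 ]
top r
[... 1911 characters left out ...]
  0.046] min [ 0.181 -0.255 -0.005] max [ 0.361 -0.13   0.069]
scene rack_part 0.64 px 346 249 [ 0.676 -0.014  0.052] min [ 0.609 -0.054  0.005] max [0.729 0.042 0.078]
scene rack_empty 0.76 px 373 229 [0.661 0.085 0.052] min [0.562 0.041 0.007] max [0.71  0.139 0.059]
scene rack_empty 0.6 px 208 243 [ 0.459 -0.309  0.044] min [ 0.349 -0.372 -0.002] max [ 0.511 -0.234  0.051]
scene rack_empty 0.37 px 355 178 [0.472 0.158 0.044] min [0.363 0.126 0.002] max [0.505 0.226 0.089]
scene vial_1 0.62 px 290 221 [ 0.511 -0.088  0.043] min [ 0.471 -0.107  0.005] max [ 0.559 -0.062  0.084]
0.7 [ 0.24770028 -0.62789484  0.21863968] [[ 0.93   0.367 -0.   ]
 [ 0.367 -0.93   0.   ]
 [-0.    -0.    -1.   ]]
```

View pics/top0.png

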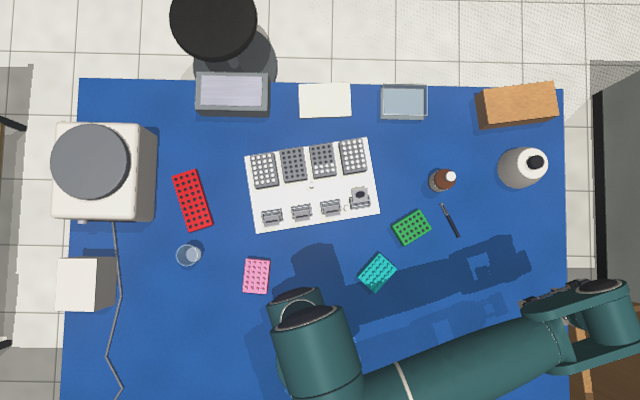

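View pics/scene0.png

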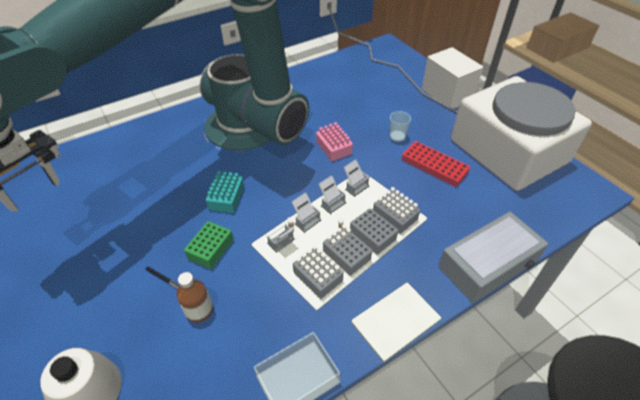

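Top view: board with four racks at px (264,170), (293,164), (322,160), (352,156) and tags at (271,217), (301,212), (331,207), (359,198). Look-alikes off the board: pink (256,275), turquoise (376,272) and green (411,227). These are to be left alone. Next is a close crop to confirm the choice.

```bash
python3 - <<'E'
from h import *
a=cv2.imread("pics/top0.png")[130:240,235:390]; b=cv2.imread("pics/scene0.png")[150:310,245:435]
a=cv2.resize(a,(775,550)[:2],interpolation=cv2.INTER_CUBIC); cv2.imwrite("pics/c1.png",a)
cv2.imwrite("pics/c2.png",cv2.resize(b,(712,600),interpolation=cv2.INTER_CUBIC))
f=np.load("top0.npz"); v,u=np.mgrid[130:240,235:390]; p=world(f,u.ravel(),v.ravel())
# frame along the row
c=np.array([.467,.156]); ex=np.array([.983,.181]); ey=np.array([-.181,.983])
for n in("top0","scene0"):
  f=np.load(n+".npz"); v,u=np.mgrid[130:310,235:440]; v=v.ravel();u=u.ravel();k=f["z_map"][v,u]>0; p=world(f,u[k],v[k])
  for i in range(4):
    o=c-ey*.1*i; q=np.c_[(p[:,:2]-o)@ex,(p[:,:2]-o)@ey,p[:,2]]
    m=(abs(q[:,0])<.055)&(abs(q[:,1])<.05)
    hi=q[m&(q[:,2]>.075)]; br=q[m&(q[:,2]>.02)&(q[:,2]<.05)]
    print(n,i,np.round(o,3),"edge",np.round(hi.mean(0),3),"y",np.round([hi[:,1].min(),hi[:,1].max()],3),"bracket x",np.round([br[:,0].min(),br[:,0].max()],3),"y",np.round([br[:,1].min(),br[:,1].max()],3))
E
```

```text
top0 0 [0.467 0.156] edge [-0.024  0.002  0.082] y [-0.023  0.027] bracket x [-0.009  0.024] y [-0.031  0.035]
top0 1 [0.485 0.058] edge [-0.024  0.003  0.083] y [-0.023  0.026] bracket x [-0.008  0.023] y [-0.031  0.035]
top0 2 [ 0.503 -0.041] edge [-0.024  0.003  0.083] y [-0.022  0.026] bracket x [-0.014  0.025] y [-0.05   0.035]
top0 3 [ 0.521 -0.139] edge [0.039 0.002 0.082] y [-0.022  0.025] bracket x [-0.012  0.024] y [-0.031  0.049]
scene0 0 [0.467 0.156] edge [-0.021  0.004  0.082] y [-0.022  0.031] bracket x [-0.008  0.029] y [-0.031  0.038]
scene0 1 [0.485 0.058] edge [-0.021  0.003  0.081] y [-0.023  0.029] bracket x [-0.005  0.029] y [-0.031  0.039]
scene0 2 [ 0.503 -0.041] edge [-0.021  0.003  0.081] y [-0.022  0.029] bracket x [-0.015  0.029] y [-0.05   0.037]
scene0 3 [ 0.521 -0.139] edge [0.044 0.003 0.084] y [-0.022  0.029] bracket x [-0.011  0.029] y [-0.03   0.049]
```

View pics/c1.png

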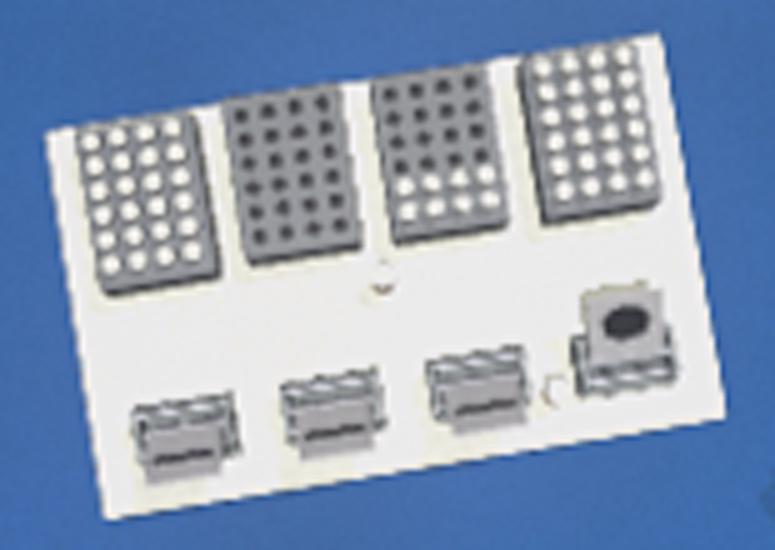

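View pics/c2.png

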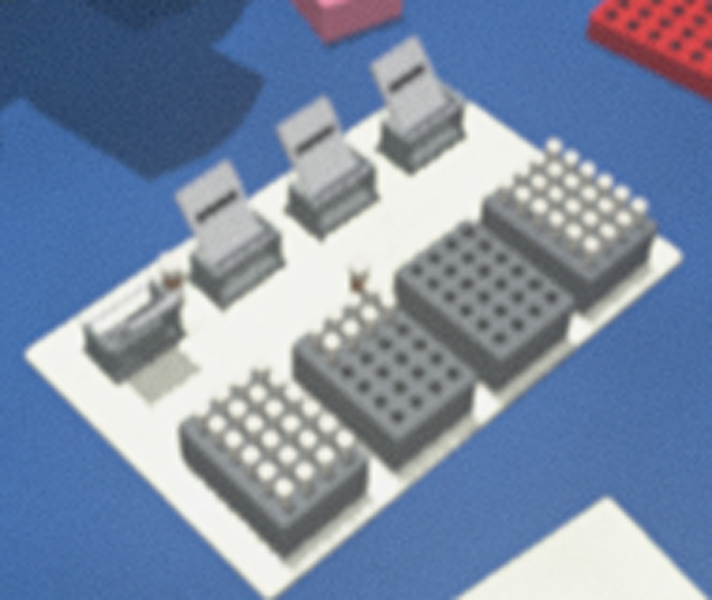

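Picture reading, from left to right in the crop:
- **Racks:** full (150,200), empty (295,175), part (440,155), full (590,130).
- **Tags:** bar (185,450), bar (335,420), bar (478,395), disc (628,320).

Only the leftmost tag, with its hinge at about (0.474, 0.159), is wrong and has to be pushed away from the robot. I'm moving with shut fingers to its robot side.

Emit:
arm_command([
  {"x": 262,"y": -249,"z": 0,"roll": 11,"fingers": 0},
  {"x": 262,"y": -249,"z": 0,"roll": 11,"fingers": 0},
  {"x": 262,"y": -249,"z": 0,"roll": 11,"fingers": 0},
  {"x": 262,"y": -249,"z": 0,"roll": 11,"fingers": 0},
  {"x": 262,"y": -249,"z": 0,"roll": 11,"fingers": 0},
  {"x": 262,"y": -249,"z": 0,"roll": 11,"fingers": 0},
  {"x": 415,"y": -665,"z": 0,"roll": 11,"fingers": 0},
  {"x": 415,"y": -665,"z": 0,"roll": 11,"fingers": 0},
  {"x": 415,"y": -665,"z": 0,"roll": 11,"fingers": 0},
  {"x": 415,"y": -665,"z": 0,"roll": 11,"fingers": 0},
])

```text
clock: 1.95
ee_pos: [0.3937, -0.0484, 0.219]
tcp_rot: [[0.983, 0.182, 0.001], [0.182, -0.983, -0.0], [0.001, 0.0, -1.0]]
contact_force: [1.1, 0.0, 0.9]
gripper_width: 0.001
```

```bash
python3 - <<'E'
from h import *
s=r.read_state(); R=np.array(s["tcp_rot"]); p=np.array(s["ee_pos"]); print(s["clock"],p,np.round(R,3),s["gripper_width"])
for x in(-.085,.015): 
  t=np.array([.474+.983*x,.159+.181*x,.072]); print(x,np.round(1000*R.T@(t-p)))
E
```

```text
1.95 [ 0.39368814 -0.04843626  0.21896042] [[ 0.983  0.182  0.001]
 [ 0.182 -0.983 -0.   ]
 [ 0.001  0.    -1.   ]] 0.0010231014803231393
-0.085 [  32. -189.  147.]
0.015 [ 132. -189.  147.]
```

Emit:
arm_command([
  {"x": 20,"y": -189},
  {"x": 20,"y": -189},
  {"x": 20,"y": -189},
  {"x": 20,"y": -189},
  {"x": 20,"y": -189,"z": 50},
  {"x": 20,"y": -189,"z": 100},
  {"x": 20,"y": -189,"z": 135},
  {"x": 20,"y": -189,"z": 147},
  {"x": 20,"y": -189,"z": 147},
])

```text
invalid input at $.rows[0]: expected keys x, y, z, roll, fingers
```

```bash
python3 - <<'E'
from h import *
s=r.read_state(); R=np.array(s["tcp_rot"]); p=np.array(s["ee_pos"]); print(s["clock"],p,s["contact_force"])
for x in(-.085,.015): 
  t=np.array([.474+.983*x,.159+.181*x,.072]); print(x,np.round(1000*R.T@(t-p)))
f=r.grab_frame("scene"); cv2.imwrite("pics/s1.png",cv2.resize(f["color"][90:290,230:430,::-1],(600,600)))
E
```

```text
1.95 [ 0.39368814 -0.04843626  0.21896042] [1.14780116 0.04744969 0.94205838]
-0.085 [  32. -189.  147.]
0.015 [ 132. -189.  147.]
```

View pics/s1.png

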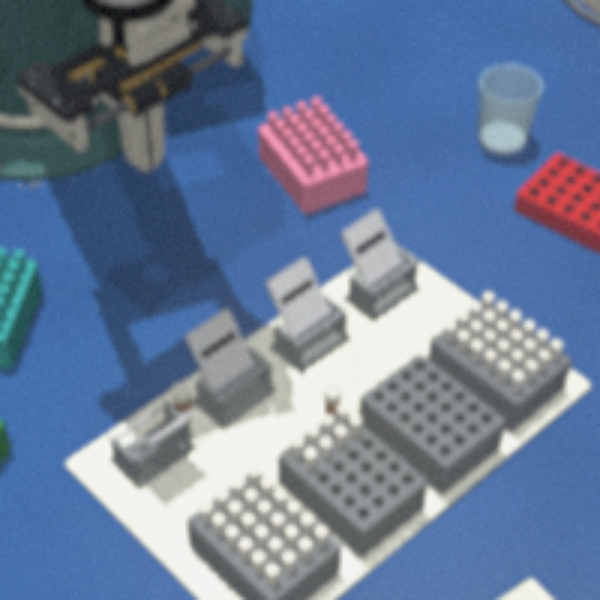

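The picture shows the fingers shut at (140,150) and the pink look-alike at (312,155), well clear of the descent point. The move was refused because every row needs all the keys, so I'm sending it again.

Emit:
arm_command([
  {"x": 20,"y": -189,"z": 0,"roll": 0,"fingers": 0},
  {"x": 20,"y": -189,"z": 0,"roll": 0,"fingers": 0},
  {"x": 20,"y": -189,"z": 0,"roll": 0,"fingers": 0},
  {"x": 20,"y": -189,"z": 0,"roll": 0,"fingers": 0},
  {"x": 20,"y": -189,"z": 50,"roll": 0,"fingers": 0},
  {"x": 20,"y": -189,"z": 100,"roll": 0,"fingers": 0},
  {"x": 20,"y": -189,"z": 135,"roll": 0,"fingers": 0},
  {"x": 20,"y": -189,"z": 147,"roll": 0,"fingers": 0},
  {"x": 20,"y": -189,"z": 147,"roll": 0,"fingers": 0},
  {"x": 20,"y": -189,"z": 147,"roll": 0,"fingers": 0},
])

```text
clock: 3.25
ee_pos: [0.3802, 0.1393, 0.0733]
tcp_rot: [[0.983, 0.182, 0.002], [0.182, -0.983, 0.001], [0.002, -0.0, -1.0]]
contact_force: [0.1, -0.6, 0.1]
gripper_width: 0.0007
```

```bash
python3 - <<'E'
from h import *
s=r.read_state(); R=np.array(s["tcp_rot"]); p=np.array(s["ee_pos"]); print(s["clock"],p,s["contact_force"])
for x in(-.085,.015): 
  t=np.array([.474+.983*x,.159+.181*x,.072]); print(x,np.round(1000*R.T@(t-p)))
f=r.grab_frame("scene"); cv2.imwrite("pics/s2.png",cv2.resize(f["color"][90:290,230:430,::-1],(600,600)))
E
```

```text
3.25 [0.38015856 0.13925126 0.07327058] [ 0.12834778 -0.62504227  0.08778151]
-0.085 [11. -2.  1.]
0.015 [111.  -2.   1.]
```

View pics/s2.png

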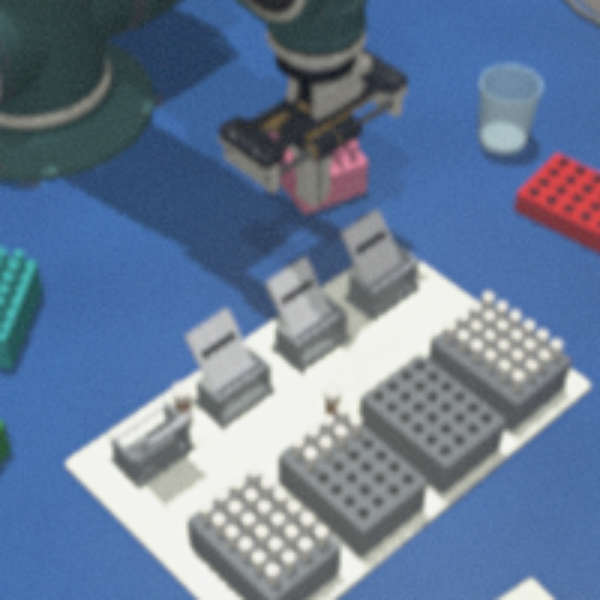

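The fingertip stands in front of the leftmost tag at (310,185), with nothing else near it. I'm pushing slowly.

Emit:
arm_command([
  {"x": 20,"y": -2,"z": 0,"roll": 0,"fingers": 0},
  {"x": 35,"y": -2,"z": 0,"roll": 0,"fingers": 0},
  {"x": 45,"y": -2,"z": 0,"roll": 0,"fingers": 0},
  {"x": 51,"y": -2,"z": 0,"roll": 0,"fingers": 0},
  {"x": 57,"y": -2,"z": 0,"roll": 0,"fingers": 0},
  {"x": 63,"y": -2,"z": 0,"roll": 0,"fingers": 0},
  {"x": 69,"y": -2,"z": 0,"roll": 0,"fingers": 0},
  {"x": 75,"y": -2,"z": 0,"roll": 0,"fingers": 0},
  {"x": 81,"y": -2,"z": 0,"roll": 0,"fingers": 0},
  {"x": 86,"y": -2,"z": 0,"roll": 0,"fingers": 0},
])

```text
clock: 4.55
ee_pos: [0.4639, 0.157, 0.0716]
tcp_rot: [[0.983, 0.183, -0.0], [0.183, -0.983, -0.0], [-0.0, 0.0, -1.0]]
contact_force: [-1.0, -0.4, 0.1]
gripper_width: 0.0005
```

Emit:
arm_command([
  {"x": 6,"y": 0,"z": 0,"roll": 0,"fingers": 0},
  {"x": 11,"y": 0,"z": 0,"roll": 0,"fingers": 0},
  {"x": 16,"y": 0,"z": 0,"roll": 0,"fingers": 0},
  {"x": 18,"y": 0,"z": 0,"roll": 0,"fingers": 0},
  {"x": 18,"y": 0,"z": 0,"roll": 0,"fingers": 0},
  {"x": 18,"y": 0,"z": 0,"roll": 0,"fingers": 0},
])

```text
clock: 5.3
ee_pos: [0.4811, 0.1602, 0.0717]
tcp_rot: [[0.983, 0.183, 0.0], [0.183, -0.983, 0.0], [0.0, -0.0, -1.0]]
contact_force: [0.1, 0.1, 0.2]
gripper_width: 0.0005
```

```bash
python3 - <<'E'
from h import *
s=r.read_state(); print(s["clock"],s["ee_pos"],s["contact_force"])
f=r.grab_frame("scene"); cv2.imwrite("pics/s3.png",cv2.resize(f["color"][90:290,230:430,::-1],(600,600)))
E
```

```text
5.3 [0.48113699 0.16024844 0.07166331] [0.06819695 0.07872349 0.18518406]
```

View pics/s3.png

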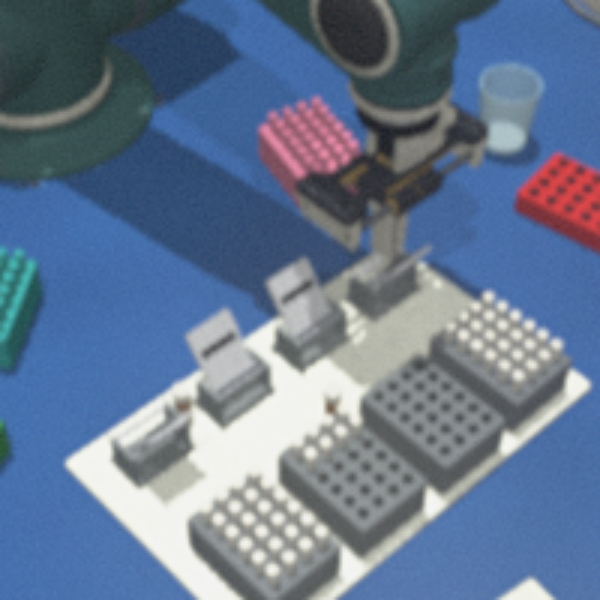

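The leftmost plate has fallen away onto its far stop (390,265). I'm backing off the same way, then lifting clear.

Emit:
arm_command([
  {"x": -30,"y": 0,"z": 0,"roll": 0,"fingers": 0},
  {"x": -70,"y": 0,"z": 0,"roll": 0,"fingers": 0},
  {"x": -95,"y": 0,"z": 0,"roll": 0,"fingers": 0},
  {"x": -95,"y": 0,"z": -50,"roll": 0,"fingers": 0},
  {"x": -95,"y": 0,"z": -100,"roll": 0,"fingers": 0},
  {"x": -95,"y": 0,"z": -147,"roll": 0,"fingers": 0},
  {"x": -95,"y": 50,"z": -147,"roll": 0,"fingers": 0},
  {"x": -95,"y": 110,"z": -147,"roll": 0,"fingers": 0},
  {"x": -95,"y": 170,"z": -147,"roll": 0,"fingers": 0},
  {"x": -95,"y": 200,"z": -147,"roll": 0,"fingers": 0},
])

```text
clock: 6.6
ee_pos: [0.4243, -0.0562, 0.2187]
tcp_rot: [[0.984, 0.181, 0.0], [0.181, -0.984, -0.0], [0.0, 0.0, -1.0]]
contact_force: [0.1, 2.0, -0.2]
gripper_width: 0.0005
```

Emit:
arm_command([
  {"x": 0,"y": 60,"z": 0,"roll": 0,"fingers": 0},
  {"x": 0,"y": 120,"z": 0,"roll": 0,"fingers": 0},
  {"x": 0,"y": 170,"z": 0,"roll": 0,"fingers": 0},
  {"x": -10,"y": 220,"z": 0,"roll": 0,"fingers": 0},
  {"x": -10,"y": 270,"z": 0,"roll": 0,"fingers": 0},
  {"x": -10,"y": 270,"z": 0,"roll": 0,"fingers": 0},
  {"x": -10,"y": 270,"z": 0,"roll": 0,"fingers": 0},
  {"x": -10,"y": 270,"z": 0,"roll": 0,"fingers": 0},
])

```text
clock: 7.6
ee_pos: [0.464, -0.32, 0.219]
tcp_rot: [[0.983, 0.184, 0.0], [0.184, -0.983, -0.0], [0.0, 0.0, -1.0]]
contact_force: [-1.0, 0.1, 0.0]
gripper_width: 0.0004
```

```bash
python3 - <<'E'
from h import *
s=r.read_state(); print(s["clock"],s["ee_pos"],s["contact_force"])
c=np.array([.467,.156]); ex=np.array([.983,.181]); ey=np.array([-.181,.983])
for n in("scene","top"):
  f=r.grab_frame(n)
  cv2.imwrite(f"pics/{n}9.png",f["color"][:,:,::-1])
  v,u=np.mgrid[130:310,235:440]; v=v.ravel();u=u.ravel();k=f["z_map"][v,u]>0; p=world(f,u[k],v[k])
  for i in range(4):
    o=c-ey*.1*i; q=np.c_[(p[:,:2]-o)@ex,(p[:,:2]-o)@ey,p[:,2]]
    hi=q[(abs(q[:,0])<.055)&(abs(q[:,1])<.05)&(q[:,2]>.075)&(q[:,2]<.12)]; print(n,i,len(hi),np.round(hi.mean(0),3))
E
```

```text
7.6 [ 0.46395167 -0.32002836  0.21898229] [-0.96942329  0.06775938  0.02702963]
scene 0 34 [0.044 0.002 0.083]
scene 1 78 [-0.021  0.003  0.082]
scene 2 91 [-0.021  0.003  0.081]
scene 3 42 [0.044 0.003 0.084]
top 0 65 [0.039 0.002 0.081]
top 1 55 [-0.024  0.002  0.082]
top 2 50 [-0.024  0.001  0.082]
top 3 62 [0.039 0.002 0.082]
```

View pics/top9.png

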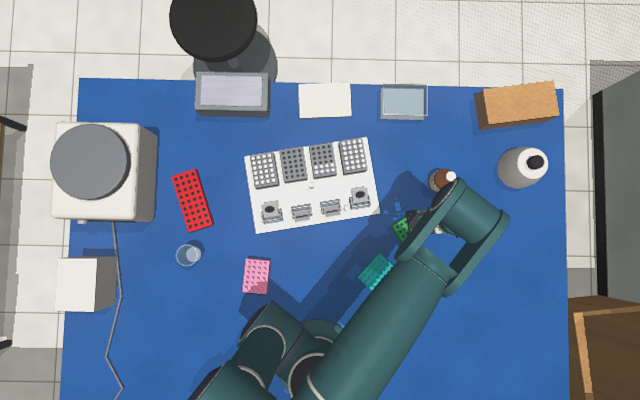

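The top view shows disc, bar, bar, disc at (271,211), (301,211), (330,207), (359,198). The racks, vials and reagent bottle (443,180) are where they were, and the gripper is at 0.219 m, above everything near it.

```bash
python3 -c "
from workcell import r
print(r.close_job())"
```

```text
the job is handed in; nothing more can be done
None
```

Only the leftmost tag was wrong: it showed the bar in front of a full rack. I pushed it over with the shut fingertips, then backed off and lifted clear. The job is handed in, at about 8 s on the robot's clock.

- **Tags:** my last check with both cameras shows, from left to right, disc, bar, bar, disc. That matches the racks: full, empty, part-used, full. The pushed tag's edge now sits at the same offset as the rightmost tag, which was already leaning away, so it is on its stop.
- **Forces:** the forces I read during the push and retreat were about 2 N or less. I only read them at the end of each move, so a short peak in between would not have shown.
- **Surroundings:** in the last top view nothing had visibly moved. I judged this by eye and did not measure positions again. The arm hid part of the view, so I could not see the marker. The gripper finished at 0.219 m, above everything near it.
- **Failures:** one move command was refused because of missing keys. The arm did not move, and I sent it again. No checks failed or disagreed.

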